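# Plank out over the sawing stand, held for the saw

## Task

I am about to saw this plank in half with the jigsaw: press the dust extractor's start button (the flat one, not the mushroom-headed stop button) all the way down and let it come up again. Then slide the plank outward along the top of the sawing stand, away from you and flat on the stand all the way, until its pencil line stands about 15 mm outside the stand's outer edge, with the plank square to that edge. It is then past its balance point, so finish while still holding it, kept flat down on the stand for me to saw, and leave the tools and the tape alone.

Things in the scene. Friction and masses are not known exactly. Their poses are not given: they have to be found in the camera images.
- stand: Sawing stand, fixed to the bench: a plywood top 220 (x) x 200 (y) x 30 mm thick on two upright cheeks, 90 mm high, top flat and bare, open beneath. Origin at the centre of its foot on the bench, z up. Its own +x axis points outward, away from the robot (within 0.3 rad of world +x). It stands either left or right of the robot's middle, the starter box on the other side.
- stand_edge (a point): Middle of the stand's outer top edge, at the height of its top face (90 mm): 110 mm from the stand's origin along its +x. The straight edge runs along the stand's y; axes as the stand.
- plank: Brown hardwood plank, 360 (along its x) x 56 (its y) x 22 mm thick, even, 0.25 to 0.45 kg, lying loose on the stand with its x roughly along the stand's x (up to 0.15 rad off) and the inner part of its length sticking out at the stand's robot side. Origin at the middle of its underside, z up. It balances at its middle, and so tips off the outer edge if it is let go with its middle beyond that edge. It slides on the plywood with ordinary wood friction.
- plank_line (a point): Middle of the pencil line on the plank's top face: a 2 mm dark line squared right across the plank at mid-length, in the middle of a 24 mm wide pale band of masking tape wrapped round the plank. Axes as the plank. At the start it is 65 to 115 mm inside the stand's outer edge.
- starter: Starter of the dust extractor: a grey steel box 130 (x) x 78 (y) x 44 mm high screwed flat to the bench, two buttons on its top face: start towards its +x (outer) end, stop towards its -x (robot) end, 68 mm apart. Origin at the centre of its underside; a short cable leaves its -x end into the bench.
- start_top (a point): Centre of the top of the start button's cap (the flat black round one, 28 mm across, in a low grey collar), 14 mm above the box (58 mm above the bench). It is pressed straight down.
- start (a joint): Travel of the start button in m: 0 up, 0.006 fully down; spring return, about 4 N fully down.
- stop (a joint): Travel of the stop button (wide black mushroom head 44 mm across on a stem, its top 32 mm above the box): 0 up, 0.006 fully down. Not to be pressed.
- jigsaw: Cordless jigsaw lying on its side (about 250 x 240 x 66 mm, 2 kg), a bystander at one side. Origin on the bench under its body.
- try_square: Try square lying flat: wooden stock 120 mm, steel blade 190 mm, 18 mm high, a bystander at the other side. Origin under the middle of the stock.
- tape_roll: Roll of masking tape lying flat on the bench, 94 mm across, 24 mm high, a bystander beyond the stand. Origin at the centre of its underside.
Not all that is in view belongs to the job. Several things have the shape of the starter; the one meant has the colours described above.

How it is judged (in metres and radians):
On the way, in this order (a step that is already met when the one before it is completed fails the run):
1. the start button is pressed fully down while the plank still lies back on the stand (value of joint start above 0.005 m and x of plank_line in the frame of stand_edge below -0.045 m), for 0.05 s.
2. the start button is released and back up (value of joint start below 0.001 m), for 0.1 s.
3. the plank is out, flat on the stand, its line 8 to 22 mm outside the edge (x of plank_line in the frame of stand_edge between 0.008 and 0.022 m and angle between plank's own z axis and vertical below 0.03 rad), for 0.3 s.
At the end, for the whole second after the job is handed in: Plank at rest flat on the stand (0.03 rad, 4 mm; over 0.5 N on the stand), square to the edge within 0.09 rad, its line 8 to 22 mm outside the edge; the robot still holds it (over 1.5 N of contact); the start button is up (all of step 3 and angle between the x axis of plank and the x axis of stand, either way round below 0.09 rad and height (world z) of plank between 0.086 and 0.094 m and linear speed of plank below 0.01 m/s and contact force between any of the fingers, the arm and plank above 1.5 N and contact force between plank and stand above 0.5 N and value of joint start below 0.001 m); the arm keeps its last pose, push and grip.
It fails at once if the plank tips or is tilted by more than 0.1 rad (angle between plank's own z axis and vertical above 0.1 rad).
It fails at once if the plank is lifted off the stand by more than 15 mm (height (world z) of plank above 0.105 m).
It fails at once if the stop button is pressed (value of joint stop above 0.003 m).
It fails at once if the jigsaw, the try square or the tape roll is moved by more than 20 mm (distance of any of jigsaw, try_square, tape_roll from where it was at the start of the episode above 0.02 m).
It also fails if it takes over 51 s, if anything falls off the work surface, if the arm or the gripper's body presses on something with over 40 N, if the wrist force passes 120 N, or if a joint passes its speed limit or range.

## Robot

A 6-joint arm with a two-finger parallel gripper is mounted at the origin on the work surface. World frame = base frame: x ahead of the robot, y to its left, z up, the work surface at z = 0. Lengths are in mm, angles in rad, forces in N, time in s.
With the tool pointing down it reaches from about 350 to 725 mm from the base axis. Payload 6 kg.
Tool frame: the origin (TCP) lies between the finger pads; the fingertips stand arm.tip_extent ahead of it and the grasp point (between the pads) lies 3 mm ahead of it (arm.tip_extent is the distance from the TCP to the fingertips, in mm); z points along the fingers, y is the line along which they close (so a half turn about z gives the same grasp; the last joint's range is limited). The gripper opens to 85 mm and grips with 20 to 120 N. Pads are 22 mm wide; open, the fingers measure 114 mm over their backs; the gripper's body (76 mm by 85 mm) begins 54 mm behind the grasp point. The pads swing forward as they close: fully open they stand 13 mm farther back than shut.
Start: joints at [1.674, 0.04, 0.085, 0, -1.615, -0.334], TCP at [137.228, 584.076, 253.261] pointing down, gripper open.
Joint ranges: [-2.56, 2.56], [-1.29, 2.01], [-1.08, 1.49], [-3.29, 1.98], [-2.81, -0.18], [-2.99, 2.99]. Speed limits (rad/s): [2.57, 2.57, 3.01, 3.14, 3.14, 3.14].

## Interface

Orientations are given as a 3x3 rotation matrix whose columns are the frame's x, y, z axes.
In Python, from cell import status, eyes, hand_in, arm gives the robot as it stands.
- The arm moves only by the tool drive_tool, never from a script. Its arguments are lists of equal length, an entry for each row: "travel": the shift along the tool's x, y, z normalised to -1 to 1, where 1 is 0.15 m, a list of three; "spin": the turn about the tool's z normalised to -1 to 1, where 1 is 360 degrees. In form: {"travel": [[tx, ty, tz], ...], "spin": [spin, ...]}. A call has 1 to 12 rows; each row shifts and turns the commanded pose from where the row before left it, along the tool's axes as they then stand; what a row does not reach is not made up. A row lasts 1/12 s, in which the tool goes at most 41.7 mm and 7.16 degrees, less where a joint would pass 70% of its speed; a pose out of reach is approached as far as the arm can. A call with a number of a shift or a turn outside -1 to 1 is refused whole. A call with a gripper value outside its range is refused whole. "jaw" is the finger opening in mm, from 0 to 85.4, set as the call begins (left out, the last holds). The fingers move at their own pace and stop on an object; the grip force is fixed at half the most. Time passes only in rows, so rows that do not move let the fingers close. It gives the time, the measured TCP pose, the force, the opening and the grip force at its end, in the units of the state.
- status.state(): the state, without advancing time (a new reading comes with each control period).
- eyes.read_camera(name): name is "side" or "top" or "wrist"; returns a dict with "image" (480x640x3 uint8, red, green, blue), "fx", "fy", "cx", "cy" (pixels), "extrinsics" (4x4, takes a point from camera to world coordinates). Camera axes: x right, y down, z forward; pixel columns grow to the right and rows downward; lengths in mm; the calibration is good to about 2 mm. A picture is of the moment at which its call begins. There is no depth.
- hand_in(): hands the job in; it is judged then, once.
The state is a dict: "clock": time; "qpos": joint angles; "joint_velocities": joint speeds; "joint_torque": joint torques, N m; "position": TCP position; "eef_rot": TCP orientation; "wrist_force": force on the tool from outside, world axes, zero at the start; "ft_torque": the same for the moment, N m; "width": finger opening in mm; "grip_force": force on a finger pad.
Only numpy, scipy, OpenCV 4.12 (cv2) and the standard library are available. Lean on these libraries where they do the work, as an engineer would, in place of code of your own. Each camera call takes 0.05 s, during which the arm holds its last target. There are 200 camera calls.

## Working session

There is one attempt and no reset: what is moved stays moved. The work goes in short steps, Python scripts to look and compute and a tool call to move; the robot and the scene stay as the last step left them, time stands still between calls to the robot, and variables do not carry over. Pictures are saved under pics/ and viewed, at most 10 in all, crops included, and the job is handed in when it is done.

Besides the shell and the picture viewer there is one more tool, called after ">>>" as a command line: name --pt "numbers of a row" for each row, then --argument value for the rest. drive_tool: Moves the arm, as the interface text tells. Its arguments: {"type":"object","properties":{"travel":{"type":"array","items":{"type":"array","items":{"type":"number","minimum":-1,"maximum":1}}},"spin":{"type":"array","items":{"type":"number","minimum":-1,"maximum":1}},"jaw":{"type":"number"}},"required":["travel","spin"]}

```bash
mkdir -p pics
cat > h.py <<'E'
import numpy as np, cv2, pickle
from cell import status, eyes, arm
def snap(n,f):
    c=eyes.read_camera(n); cv2.imwrite(f'pics/{f}.png',c['image'][:,:,::-1]); pickle.dump(c,open(f'pics/{f}.pkl','wb')); return c
def load(f): return pickle.load(open(f'pics/{f}.pkl','rb'))
def pt(c,u,v,z):
    E=np.array(c['extrinsics']); d=E[:3,:3]@np.array([(u-c['cx'])/c['fx'],(v-c['cy'])/c['fy'],1]); o=E[:3,3]
    return (o+d*(z-o[2])/d[2])
def pix(c,p):
    E=np.array(c['extrinsics']); q=E[:3,:3].T@(np.array(p)-E[:3,3]); return q[:2]/q[2]*[c['fx'],c['fy']]+[c['cx'],c['cy']]
E
python3 - <<'E'
from h import *
for n in('top','side'):
    c=snap(n,n+'0'); print(n,np.round(c['extrinsics'],2).tolist(),c['fx'])
s=status.state(); print(s['clock'],s['position'],np.round(s['eef_rot'],3),s['width'],arm.tip_extent)
E
```

```text
top [[0.01, -0.99, 0.17, 220.19], [-1.0, -0.01, -0.02, 24.13], [0.02, -0.17, -0.99, 1915.17], [0.0, 0.0, 0.0, 1.0]] 599.5130407084027
side [[0.94, -0.24, 0.23, 147.84], [-0.34, -0.68, 0.65, -1031.38], [0.0, -0.69, -0.72, 1242.61], [0.0, 0.0, 0.0, 1.0]] 572.384473205792
0.1 [137.13338976 583.84648299 252.36445575] [[ 0.973 -0.229 -0.   ]
 [-0.229 -0.973 -0.002]
 [ 0.     0.002 -1.   ]] 85.39021808172654 22.0
```

View pics/top0.png

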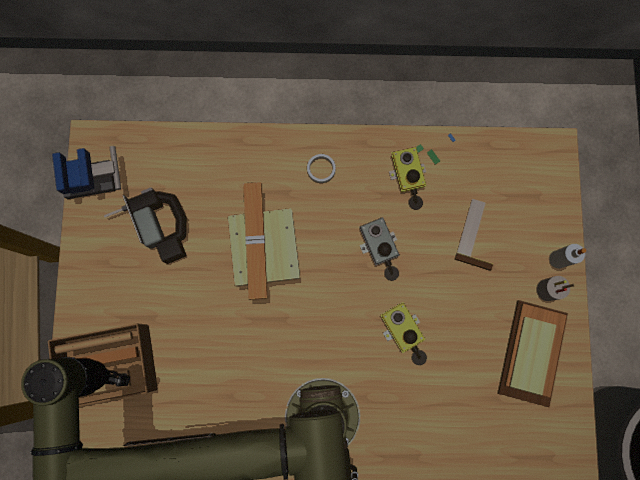

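View pics/side0.png

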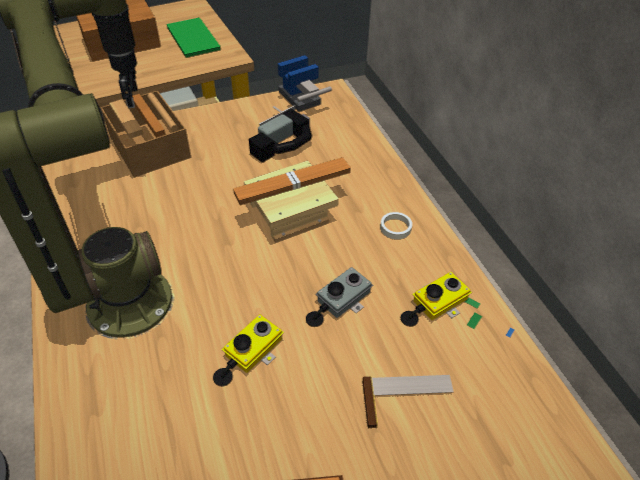

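Top view: candidates for the starter are the grey box (380,241), the yellow box (408,170) and the yellow box (403,328). The grey one matches the description, with its flat start button at the outer end near (376,227). The stand is at (264,247), the plank runs from (254,183) to (259,300), and its line is near (255,240). Next is a close crop.

Run:
```python
from h import *
im=load('top0')['image'][:,:,::-1]
a=cv2.resize(im[170:310,215:315],None,fx=4,fy=4,interpolation=cv2.INTER_CUBIC)
b=cv2.resize(im[210:280,350:410],None,fx=6,fy=6,interpolation=cv2.INTER_CUBIC)
b=cv2.copyMakeBorder(b,0,140,0,0,cv2.BORDER_CONSTANT)
cv2.imwrite('pics/crop.png',np.hstack([a,b]))
c=load('top0')
for n,p in dict(start=(375.5,227,58),stop=(381,241,76),box=(380,241,44),edgeL=(228.5,217,90),edgeR=(291,209,90),inR=(299,278,90),inL=(235,286,90),pO=(253.5,183,112),pI=(259,299,112),line=(255.5,239.5,112)).items(): print(n,np.round(pt(c,*p)))
```

```text
start [ 585. -161.   58.]
stop [ 537. -177.   76.]
box [ 543. -177.   44.]
edgeL [604. 298.  90.]
edgeR [632. 105.  90.]
inR [417.  77.  90.]
inL [390. 271.  90.]
pO [708. 222. 112.]
pI [350. 195. 112.]
line [531. 210. 112.]
```

View pics/crop.png

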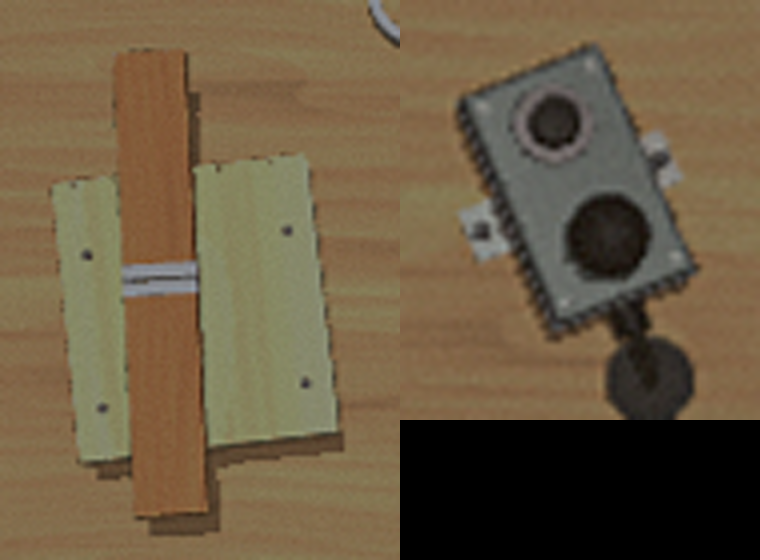

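The crop confirms the grey box: flat start button in its grey collar at (375.7,230.2), mushroom at (384.8,249.3).

```bash
cat >> h.py <<'E'
def togo(p,yaw):
    "rows to go: shift in tool axes (travel units) and spin (units) for TCP target p (mm), tool x at yaw"
    s=status.state(); R=np.array(s['eef_rot']); d=R.T@(np.array(p)-s['position'])
    y=np.arctan2(R[1,0],R[0,0]); dy=(yaw-y+np.pi)%(2*np.pi)-np.pi
    print('t',s['clock'],'pos',np.round(s['position'],1),'yaw',round(y,4),'travel',np.round(d/150,4),'spin(tool z down)',round(-dy/2/np.pi,5),'w',s['width'],'F',np.round(s['wrist_force'],1))
E
python3 - <<'E'
from h import *
c=load('top0')
P={n:pt(c,*p) for n,p in dict(start=(375.7,230.2,58),stop=(384.8,249.3,76),eL=(228.25,216.75,90),eR=(291.25,208.5,90),iR=(299.75,277.75,90),iL=(235,285.75,90),pO=(252.75,182.75,112),pI=(257.6,298.5,112),line=(255.25,239.6,112)).items()}
for k,v in P.items(): print(k,np.round(v,1))
D=lambda a,b:np.linalg.norm(P[a]-P[b])
print('start-stop xy',np.linalg.norm((P['start']-P['stop'])[:2]),'edge',D('eL','eR'),'in',D('iL','iR'),'depth',D('eR','iR'),D('eL','iL'),'plank',D('pO','pI'))
y=lambda a,b:np.arctan2(*(P[a]-P[b])[[1,0]])
print('stand yaw',y('eL','eR')-np.pi/2,y('eR','iR'),y('eL','iL'),'plank yaw',y('pO','pI'))
a=y('eL','eR')-np.pi/2; e=(P['eL']+P['eR'])/2
print('line in edge frame',(P['line']-e)[:2]@[np.cos(a),np.sin(a)])
togo([*P['start'][:2],150],-0.231)
E
```

```text
start [ 574.8 -161.9   58. ]
stop [ 511.2 -188.2   76. ]
eL [604.9 299.1  90. ]
eR [633.8 104.5  90. ]
iR [417.7  74.3  90. ]
iL [390.8 270.7  90. ]
pO [708.7 224.2 112. ]
pI [351.3 198.8 112. ]
line [530.3 211.2 112. ]
start-stop xy 68.77687769405689 edge 196.7490261204167 in 198.2199507063541 depth 218.29519380765373 215.90640453480773 plank 358.32737208646734
stand yaw 0.147786442187279 0.13893191004334904 0.1320883084016747 plank yaw 0.07089585461427599
line in edge frame -86.69264534576357
t 0.1 pos [137.1 583.8 252.4] yaw -0.2308 travel [3.9771 4.1713 0.6899] spin(tool z down) 4e-05 w 85.39021808172654 F [-0.7  1.   1.3]
```

>>> drive_tool --pt "0.16 0.17 0" --pt "0.16 0.17 0" --pt "0.16 0.17 0" --pt "0.16 0.17 0" --pt "0.16 0.17 0" --pt "0.16 0.17 0" --pt "0.16 0.17 0" --pt "0.16 0.17 0" --pt "0.16 0.17 0" --pt "0.16 0.17 0" --pt "0.16 0.17 0" --pt "0.16 0.17 0" --spin '[0,0,0,0,0,0,0,0,0,0,0,0]' --jaw 0

```text
clock: 1.1
position: [347.9, 218.7, 253.2]
eef_rot: [[0.974, -0.228, 0.0], [-0.228, -0.974, 0.0], [-0.0, -0.0, -1.0]]
wrist_force: [1.5, 0.3, -0.0]
width: 0.4
grip_force: 0.0
```

>>> drive_tool --pt "0.17 0.17 0" --pt "0.17 0.17 0" --pt "0.17 0.17 0" --pt "0.17 0.17 0" --pt "0.17 0.17 0" --pt "0.17 0.17 0" --pt "0.17 0.17 0.06" --pt "0.17 0.17 0.1" --pt "0.17 0.17 0.1" --pt "0.17 0.17 0.1" --pt "0.17 0.18 0.1" --pt "0 0 0" --spin '[0,0,0,0,0,0,0,0,0,0,0,0]'

```text
clock: 2.1
position: [555.7, -122.6, 178.1]
eef_rot: [[0.972, -0.233, -0.009], [-0.233, -0.972, -0.001], [-0.009, 0.003, -1.0]]
wrist_force: [-1.1, 1.0, -1.8]
width: -0.2
grip_force: 0.0
```

Run:
```python
from h import *
togo([574.8,-161.9,120],-0.231)
c=snap('wrist','w0'); print(np.round(pix(c,[574.8,-161.9,58]),1))
```

```text
t 2.1 pos [ 555.7 -122.6  178.1] yaw -0.2356 travel [0.1882 0.224  0.3862] spin(tool z down) -0.00074 w -0.15571993095258346 F [-1.1  1.  -1.8]
[371.7 197.3]
```

View pics/w0.png

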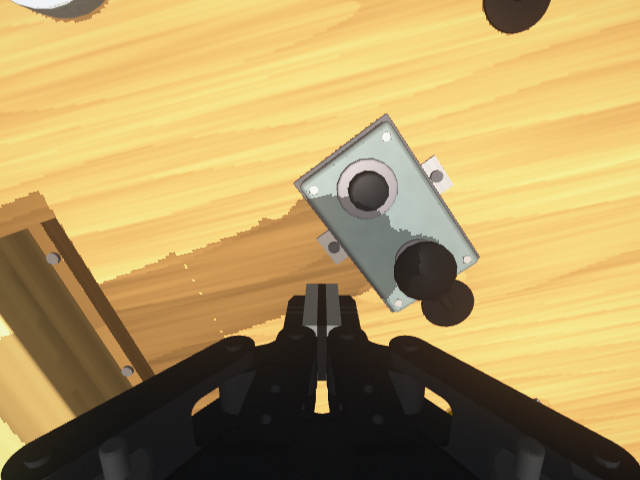

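Run:
```python
from h import *
p=pt(load('w0'),368.5,191,58); print(p); togo([*((p[:2]+[574.8,-161.9])/2),95],-0.231)
```

```text
[ 579.59673627 -160.62210337   58.        ]
t 2.15 pos [ 555.4 -120.9  180. ] yaw -0.2352 travel [0.208  0.2267 0.566 ] spin(tool z down) -0.00067 w 0.07493892569445017 F [-0.3 -0.6  0.8]
```

>>> drive_tool --pt "0.105 0.115 0.08" --pt "0.103 0.112 0.08" --pt "0 0 0.2" --pt "0 0 0.17" --pt "0 0 0.03" --pt "0 0 0" --spin '[0,0,0,0,0,0]'

```text
clock: 2.65
position: [577.6, -158.1, 98.8]
eef_rot: [[0.974, -0.228, -0.004], [-0.228, -0.974, -0.0], [-0.003, 0.001, -1.0]]
wrist_force: [0.5, -0.3, 0.6]
width: -0.2
grip_force: 0.0
```

Run:
```python
from h import *
togo([577.5,-161.3,72],-0.231)
c=snap('wrist','w1')
```

```text
t 2.65 pos [ 577.6 -158.1   98.8] yaw -0.2302 travel [0.0048 0.0204 0.179 ] spin(tool z down) 0.00012 w -0.17369121605077947 F [ 0.5 -0.3  0.6]
```

View pics/w1.png

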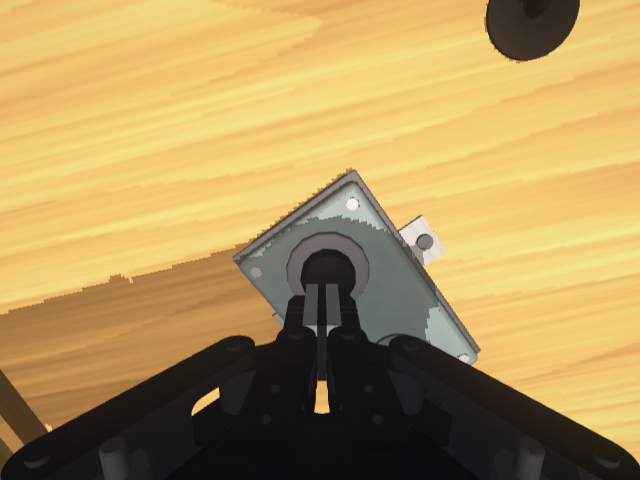

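The cap is at (328,275), right under the closed fingertips at (321,290), and the stop button is clear. I'll press now.

>>> drive_tool --pt "0 0.015 0.06" --pt "0 0 0.06" --pt "0 0 0.035" --pt "0 0 0" --pt "0 0 0" --spin '[0,0,0,0,0]'

```text
clock: 3.12
position: [578.4, -160.7, 77.6]
eef_rot: [[0.974, -0.228, 0.0], [-0.228, -0.974, -0.0], [0.0, -0.0, -1.0]]
wrist_force: [-0.7, 1.1, 2.5]
width: 0.0
grip_force: 1.1
```

>>> drive_tool --pt "0 0 0.02" --pt "0 0 0.015" --pt "0 0 0" --pt "0 0 0" --pt "0 0 0" --spin '[0,0,0,0,0]'

```text
clock: 3.53
position: [578.7, -160.9, 74.0]
eef_rot: [[0.974, -0.228, 0.002], [-0.228, -0.974, -0.001], [0.002, 0.0, -1.0]]
wrist_force: [-4.2, 3.9, 10.9]
width: 0.2
grip_force: 5.3
```

>>> drive_tool --pt "0 0 0.01" --pt "0 0 0" --pt "0 0 0" --spin '[0,0,0]'

```text
clock: 3.78
position: [578.7, -160.9, 73.9]
eef_rot: [[0.974, -0.228, 0.002], [-0.228, -0.974, -0.001], [0.002, 0.001, -1.0]]
wrist_force: [-8.3, 4.3, 17.2]
width: -0.3
grip_force: 8.4
```

>>> drive_tool --pt "0 0 -0.2" --pt "0 0 -0.25" --pt "0 0 -0.25" --pt "0 0 -0.1" --pt "0 0 0" --pt "0 0 0" --spin '[0,0,0,0,0,0]' --jaw 85

```text
clock: 4.28
position: [578.6, -160.9, 191.2]
eef_rot: [[0.973, -0.229, 0.002], [-0.229, -0.973, 0.0], [0.002, -0.001, -1.0]]
wrist_force: [0.2, -0.2, -2.3]
width: 72.3
grip_force: 0.0
```

Run:
```python
from h import *
l=np.array([530.3,211.2]); a=.071
g=l-105*np.array([np.cos(a),np.sin(a)]); print(g)
togo([*g,190],a)
```

```text
[425.56454134 203.75126186]
t 4.2833 pos [ 578.6 -160.9  191.2] yaw -0.231 travel [-1.5494 -2.1327  0.007 ] spin(tool z down) -0.04807 w 72.34544328150473 F [ 0.2 -0.2 -2.3]
```

>>> drive_tool --pt "-0.129 -0.178 0" --pt "-0.129 -0.178 0" --pt "-0.129 -0.178 0" --pt "-0.129 -0.178 0" --pt "-0.129 -0.178 0" --pt "-0.129 -0.178 0" --pt "-0.129 -0.178 0" --pt "-0.129 -0.178 0" --pt "-0.129 -0.178 0" --pt "-0.129 -0.178 0" --pt "-0.129 -0.178 0" --pt "-0.129 -0.178 0" --spin '[0,0,0,0,0,0,0,0,0,0,0,0]'

```text
clock: 5.28
position: [424.0, 205.1, 188.6]
eef_rot: [[0.973, -0.229, -0.002], [-0.229, -0.973, -0.002], [-0.002, 0.002, -1.0]]
wrist_force: [0.2, 1.1, 0.4]
width: 85.0
grip_force: 0.0
```

>>> drive_tool --pt "0 0 0" --pt "0 0 0" --pt "0 0 0" --pt "0 0 0" --pt "0 0 0" --spin '[-0.016,-0.016,-0.016,0,0]'

```text
clock: 5.7
position: [425.1, 203.9, 188.9]
eef_rot: [[0.998, 0.068, -0.002], [0.068, -0.998, -0.002], [-0.002, 0.001, -1.0]]
wrist_force: [0.2, -1.1, -0.4]
width: 85.2
grip_force: 0.0
```

Run:
```python
from h import *
togo([425.6,203.8,116],.071)
c=snap('wrist','w2')
for x in (350,500,531): print(x,np.round(pix(c,[x,198.8+.071*(x-351.3),112]),1))
```

```text
t 5.7 pos [425.1 203.9 188.9] yaw 0.0678 travel [4.400e-03 1.000e-04 4.861e-01] spin(tool z down) -0.00051 w 85.17917494175123 F [ 0.2 -1.1 -0.4]
350 [322.5 367.1]
500 [322.1 126.3]
531 [322.   61.9]
```

View pics/w2.png

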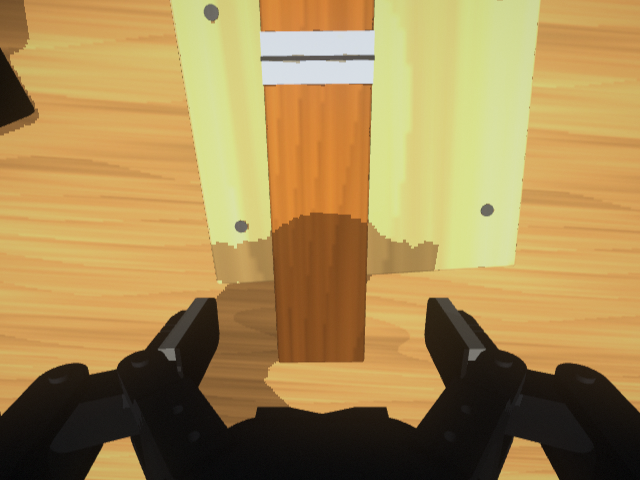

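Run:
```python
from h import *
c=load('w2')
P={k:pt(c,*v) for k,v in dict(line=(318,58,112),iL=(217,283,90),iR=(514,264,90),sL=(171,0,90),sR=(540,0,90),end=(321,361.5,112)).items()}
for k,v in P.items(): print(k,np.round(v,1))
y=lambda a,b:np.arctan2(*(P[a]-P[b])[[1,0]])
print(y('iL','iR')-np.pi/2,y('sL','iL'),y('sR','iR'),'plank',y('line','end'),np.linalg.norm(P['iL']-P['iR']),np.linalg.norm(P['line']-P['end']))
```

```text
line [532.6 213.7 112. ]
iL [394.9 272.8  90. ]
iR [422.   76.8  90. ]
sL [559.  294.5  90. ]
sR [572.6  97.2  90. ]
end [354.2 200.  112. ]
0.13723903396681614 0.13182457285366778 0.13444249782914028 plank 0.07651224963186103 197.80116022596795 178.90971090211005
```

>>> drive_tool --pt "0 0 0.2" --pt "0 0 0.2" --pt "0 0 0.06" --pt "0 0 0" --pt "0 0 0" --spin '[0,0,0,0,0]'

```text
clock: 6.17
position: [425.8, 203.9, 122.0]
eef_rot: [[0.998, 0.07, 0.001], [0.07, -0.998, -0.001], [0.0, 0.001, -1.0]]
wrist_force: [-0.3, 0.7, 0.1]
width: 85.0
grip_force: 0.0
```

>>> drive_tool --pt "0 0 0.03" --pt "0 0 0.015" --pt "0 0 0" --pt "0 0 0" --spin '[0,0,0,0]'

```text
clock: 6.5
position: [425.7, 204.3, 115.2]
eef_rot: [[0.998, 0.071, 0.001], [0.071, -0.998, 0.001], [0.001, -0.0, -1.0]]
wrist_force: [0.2, -0.3, -0.2]
width: 84.9
grip_force: 0.0
```

>>> drive_tool --pt "0 0 0" --pt "0 0 0" --pt "0 0 0" --pt "0 0 0" --pt "0 0 0" --pt "0 0 0" --pt "0 0 0" --pt "0 0 0" --spin '[0,0,0,0,0,0,0,0]' --jaw 45

```text
clock: 7.17
position: [425.8, 204.4, 115.3]
eef_rot: [[0.997, 0.071, 0.001], [0.071, -0.997, 0.001], [0.001, -0.0, -1.0]]
wrist_force: [-0.8, 0.5, 5.0]
width: 54.4
grip_force: 66.6
```

>>> drive_tool --pt "0.02 0 0.004" --pt "0.04 0 0" --pt "0.05 0 0" --pt "0.06 0 0" --pt "0.06 0 0" --pt "0.06 0 0" --pt "0.06 0 0" --pt "0.06 0 0" --pt "0.06 0 0" --pt "0.05 0 0" --pt "0.03 0 0" --pt "0 0 0" --spin '[-0.001,-0.001,-0.001,-0.001,-0.001,-0.001,-0.001,-0.001,-0.001,-0.001,0,0]'

```text
clock: 8.17
position: [507.9, 212.6, 115.3]
eef_rot: [[0.991, 0.133, 0.0], [0.133, -0.991, -0.001], [0.0, 0.001, -1.0]]
wrist_force: [-4.1, -1.1, 8.6]
width: 54.9
grip_force: 67.2
```

>>> drive_tool --pt "0 0 0" --pt "0 0 0" --pt "0 0 0" --spin '[0,0,0]'

```text
clock: 8.42
position: [507.9, 212.6, 115.3]
eef_rot: [[0.991, 0.133, 0.001], [0.133, -0.991, -0.0], [0.001, 0.0, -1.0]]
wrist_force: [-2.8, -0.8, 7.7]
width: 54.5
grip_force: 67.1
```

Run:
```python
from h import *
togo([425.8,204.4,115],.136)
w=snap('wrist','w3')['image']; t=snap('top','t3')['image'][150:330,200:330]
t=cv2.resize(t,None,fx=3,fy=3,interpolation=cv2.INTER_CUBIC)[:480]
w=w[0:480,120:520]
cv2.imwrite('pics/v3.png',np.hstack([t[:480],w])[:,:,::-1])
```

```text
t 8.4167 pos [507.9 212.6 115.3] yaw 0.1339 travel [-0.5495 -0.0191  0.0016] spin(tool z down) -0.00034 w 54.52231814333613 F [-2.8 -0.8  7.7]
```

View pics/v3.png

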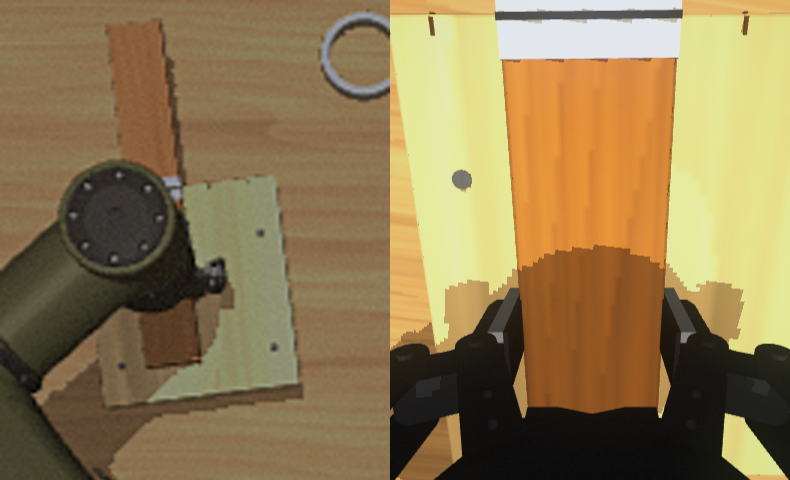

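Run:
```python
from h import *
c=load('w3'); im=c['image'].astype(int)
for col in (160,200,440,480): print(col, im[4:22,col].tolist()[::1] if col==200 else '', np.argmax(np.abs(np.diff(im[:40,col].sum(1))))) 
print('line col', [int(np.argmin(im[5:30,k].sum(1))+5) for k in(260,318,380)])
for er in (12,13,14):
  l=pt(c,318,14.5,112);a=pt(c,150,er,90);b=pt(c,480,er,90); n=np.array([b[1]-a[1],a[0]-b[0]]);n/=np.linalg.norm(n);n*=np.sign(n[0])
  print(er,l,'yaw',np.arctan2(n[1],n[0]),(l-a)[:2]@n)
```

```text
160  13
200 [[227, 185, 109], [227, 187, 109], [227, 189, 110], [227, 188, 109], [227, 189, 111], [227, 190, 113], [227, 188, 111], [227, 181, 106], [224, 172, 98], [198, 151, 87], [202, 161, 97], [227, 194, 118], [227, 203, 126], [227, 211, 131], [227, 219, 137], [227, 222, 140], [226, 222, 139], [227, 223, 143]] 14
440  14
480  14
line col [16, 12, 17]
12 [614.4327186  228.75396974 112.        ] yaw 0.1344273475751147 -6.712704325081326
13 [614.4327186  228.75396974 112.        ] yaw 0.1344277268229088 -6.396339842668836
14 [614.4327186  228.75396974 112.        ] yaw 0.13442810661230456 -6.0795235604421505
```

>>> drive_tool --pt "0.02 0 0.003" --pt "0.035 0 0" --pt "0.035 0 0" --pt "0.035 0 0" --pt "0.018 0 0" --pt "0 0 0" --pt "0 0 0" --pt "0 0 0" --pt "0 0 0" --pt "0 0 0" --spin '[0,0,0,0,0,0,0,0,0,0]'

```text
clock: 9.35
position: [528.7, 215.4, 115.3]
eef_rot: [[0.991, 0.134, 0.001], [0.134, -0.991, -0.0], [0.0, 0.0, -1.0]]
wrist_force: [-7.1, -0.3, 11.5]
width: 54.7
grip_force: 67.5
```

Run:
```python
from h import *
togo([507.9,212.6,115],.136)
w=snap('wrist','w4')['image']; t=snap('top','t4')['image'][150:270,220:310]; s=snap('side','s4')['image'][130:250,220:370]
f=lambda x,k:cv2.resize(x,None,fx=k,fy=k,interpolation=cv2.INTER_CUBIC)
t=f(t,4); s=f(s,2.9)[:480]
s=cv2.copyMakeBorder(s,0,480-s.shape[0],0,0,cv2.BORDER_CONSTANT)
cv2.imwrite('pics/v4.png',np.hstack([t,s])[:,:,::-1]); print(t.shape,s.shape)
```

```text
t 9.35 pos [528.7 215.4 115.3] yaw 0.134 travel [-1.397e-01 -1.000e-04  2.000e-03] spin(tool z down) -0.00032 w 54.72694049688663 F [-7.1 -0.3 11.5]
(480, 360, 3) (480, 435, 3)
```

View pics/v4.png

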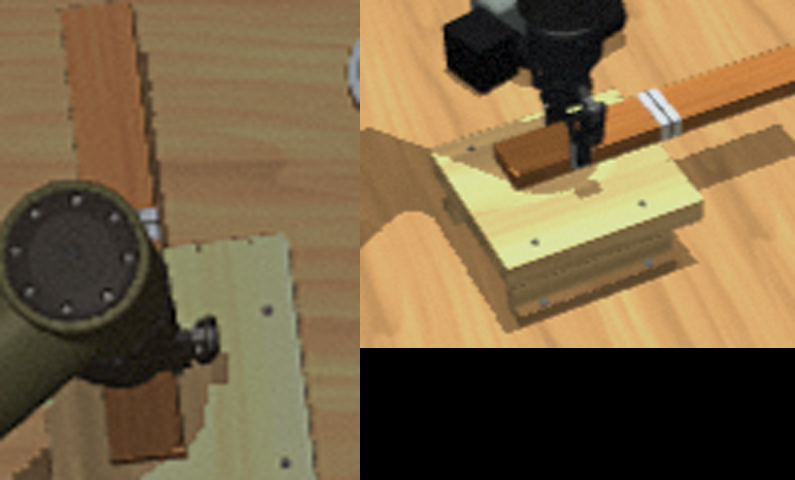

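Run:
```python
from h import *
c=load('t4')
P={k:pt(c,*v) for k,v in dict(line=(257.25,205.75,112),eR=(291.5,208.5,90),eN=(261.75,211.75,90),pO=(244.1,151.75,112),pI=(257.1,265,112)).items()}
c=load('t4'); e=np.array([619.4,201.8]); a=.136; n=np.array([np.cos(a),np.sin(a)])
print({k:round(float((v[:2]-e)@n),1) for k,v in P.items()}, 'mid',((P['pO']+P['pI'])[:2]/2-e)@n)
d=P['pO']-P['pI']; print(np.arctan2(d[1],d[0]),np.linalg.norm(d))
c=load('s4'); e=None
k=2.9
line=pt(c,220+(660-360)/k,130+113/k,112); cor=pt(c,220+(702-360)/k,130+204/k,90)
print(line,cor,(line-cor)[:2]@n)
s=status.state(); print(s['position'])
```

```text
{'line': 17.3, 'eR': 1.0, 'eN': 2.0, 'pO': 194.1, 'pI': -165.2} mid 14.421021419490534
0.14216713049332655 359.2925797244322
[633.61307386 218.7462577  112.        ] [633.68038169  95.82239239  90.        ] 16.599472069162427
[528.71378083 215.39687276 115.37275335]
```

Every estimate of the line's position falls between 14 and 17 mm outside the edge. The plank is square to within 0.01 rad and held down with about 11 N. I'll let it settle briefly, then hand in.

>>> drive_tool --pt "0 0 0" --pt "0 0 0" --pt "0 0 0" --pt "0 0 0" --pt "0 0 0" --pt "0 0 0" --spin '[0,0,0,0,0,0]'

```text
clock: 10.0
position: [528.7, 215.4, 115.3]
eef_rot: [[0.991, 0.134, 0.001], [0.134, -0.991, -0.0], [0.001, 0.0, -1.0]]
wrist_force: [-5.9, -0.5, 11.9]
width: 54.6
grip_force: 67.5
```

```bash
python3 -c "
from cell import hand_in; print(hand_in())"
```

```text
the job is handed in; nothing more can be done
None
```

Handed in at about 10 s of the 51 s allowed, with no verdict returned: I pressed the start button to its stop and released it, and the plank is out with its line about 15 mm (±2 mm) outside the edge, square to within 0.01 rad, still gripped and held flat on the stand.

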